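Sort sealed candle tins by heft

ROBOT

A 6-joint arm with a two-finger parallel gripper is mounted at the origin on a cart in front of the work surface, level with it; the furniture and walls round the work are solid. World frame = base frame: x ahead of the robot, y to its left, z up, the work surface at z = 0. Lengths are in m, angles in rad, forces in N, time in s.
With the tool pointing down it reaches from about 0.25 to 0.85 m from the base axis. Payload 12.5 kg.
Tool frame: the origin (TCP) lies where the fingers leave the gripper's body, on its centre line; the fingertips stand 84 mm ahead of it and the grasp point (between the pads) lies 65 mm ahead of it; z points along the fingers, y is the line along which they close (so a half turn about z gives the same grasp; the last joint's range is limited). The gripper opens to 93 mm and grips with 3 to 60 N. Pads are 15 mm wide; open, the fingers measure 128 mm over their backs; the gripper's body (75 mm by 188 mm) begins 65 mm behind the grasp point.
Start: joints at [1.224, 0.351, 1.652, -0, 1.139, -0.085], TCP at [0.142, 0.531, 0.303] pointing down, gripper open.
Joint ranges: [-2.75, 2.75], [-0.79, 2.1], [0.01, 2.65], [-1.57, 4.71], [0.07, 3.14], [-2.87, 2.87]. Speed limits (rad/s): [2.22, 2.22, 2.79, 3.14, 3.14, 3.14].

INTERFACE

Orientations are given as a rotation vector (axis times angle).
In Python, from station import status, vision, bot, nets gives the robot as it stands.
- The arm moves only by the tool servo_tool, never from a script. Its argument "moves" is a list of rows, each a list of 7 numbers: the opening, from 0 (shut) to 1 (fully open), then the shift along the world's x, y, z in m, then the turn, a rotation vector about the world's x, y, z in degrees. In form: [[claw, tx, ty, tz, ax, ay, az], ...]. A call has 1 to 10 rows; each row shifts and turns the commanded pose from where the row before left it; what a row does not reach is not made up. A row lasts 1/10 s, in which the tool goes at most 50 mm and 8.59 degrees, less where a joint would pass 70% of its speed; a pose out of reach is approached as far as the arm can. A call is refused whole if a number of a shift passes 0.05 or a number of a turn 8.59, either way. A call with a gripper value outside its range is refused whole. The fingers move at their own pace and stop on an object; "newtons" is the grip in N (left out, the last holds). Time passes only in rows, so rows that do not move let the fingers close. It gives the time, the measured TCP pose, the force, the opening and the grip force at its end, in the units of the state.
- status.read_state(): the state, without advancing time (a new reading comes with each control period).
- vision.grab_frame(name): name is "scene" or "top" or "wrist"; returns a dict with "pixels" (384x512x3 uint8, red, green, blue), "camera_matrix" (3x3 intrinsics, pixels), "eye" and "orientation" of the camera in the world; the wrist camera has in their place "tool_from_camera" (4x4, takes a point from camera to tool coordinates, whose origin is the TCP and whose axes are the flange's). Camera axes: x right, y down, z forward; pixel columns grow to the right and rows downward; lengths in m; the calibration is good to about 2 mm. A picture is of the moment at which its call begins: read the wrist's pose just before it. There is no depth.
- bot.sign_off(): hands the job in; it is judged then, once.
Trained networks look in the newest picture that a camera, given by its name, has taken for a name from the list of things; names that differ only in an ending like _2 or _b are one class to them, and where a whole thing is asked for, a point or a joint stands for the part that bears it (a point fixed in the world has none). Each returns a list of dicts, best first, with "score" (0 to 1); they miss things now and then, are a little off and sometimes report something else, mostly with a low value. They report only what shows in the picture. A call takes as long as a camera call. They do not tell look-alikes from the thing itself.
- nets.look_for(camera, label): "centre" ([row, column] in pixels, amid what is visible of it).
- nets.outline_of(camera, label): "region" (384x512 bool, what is visible of it) and "centre" ([row, column] in pixels, amid what is visible of it).
- nets.mark_of(camera, label): "centre" ([row, column] in pixels: a listed point, or the origin of a listed thing).
The state is a dict: "time_s": time; "joints": joint angles; "qd": joint speeds; "effort": joint torques, N m; "tcp_pos": TCP position; "eef_rot": TCP orientation; "contact_force": force on the tool from outside, world axes, zero at the start; "torque": the same for the moment, N m; "grip_width": opening from 0.0 (shut) to 1.0 (fully open); "gripper_force": force on a finger pad.
Only numpy, scipy, OpenCV 4.12 (cv2) and the standard library are available. Lean on these libraries where they do the work, as an engineer would, in place of code of your own. Each camera call takes 0.05 s, during which the arm holds its last target. There are 200 camera calls.

TASK

The two sealed candle tins in the wooden crate look alike, but each may be full or empty, whatever the other is: lift it to feel which. Stand a full tin in a pocket of the blue rack and an empty one in a pocket of the yellow rack, upright on the rack's floor, one to a pocket. In the crate a tin can be taken only by its broad faces and in the rack only by its narrow ends, so put it down on the table on the way and take it again the other way; do not drop or tip a tin, and leave the other things alone.

Things in the scene. Friction and masses are not known exactly. Their poses are not given: they have to be found in the camera images.
- tin_a: Sealed candle tin, white with gold lid, one of two alike: 44 mm thick (its x), 64 mm long (y), 80 mm high (z up), flat sides, upright. Origin: centre of its underside. Full (0.48 to 0.65 kg) or empty (about 0.13 kg): only its weight tells, neither name nor place does. A grip of 25 to 30 N carries a full one. Both stand in the crate at the start.
- tin_b: Sealed candle tin, white with gold lid, one of two alike: 44 mm thick (its x), 64 mm long (y), 80 mm high (z up), flat sides, upright. Origin: centre of its underside. Full (0.48 to 0.65 kg) or empty (about 0.13 kg): only its weight tells, neither name nor place does. A grip of 25 to 30 N carries a full one. Both stand in the crate at the start.
- wooden_crate: Narrow open crate of pale wood, fixed, 230 x 80 mm (x, y), walls 5 mm thick, 84 high, floor 6 mm. Origin: centre of its underside; x along its length. The tins stand on its floor at about x = -50 and +50 mm, their x along the crate's: 3 mm free beyond their narrow ends, 30 mm or more beside their broad faces. The table between the crate and the nearer rack is free.
- blue_rack: Blue open sorting rack, fixed, 140 x 123 mm (x, y). Origin: centre of its underside, z up. Floor 6 mm thick. Two pockets at x = 0, y = +29.5 and -29.5 mm, each 130 mm long (x), 54 mm wide (y) inside; long walls 84 mm high, end walls 60. A tin goes in with its 64 mm side along x, held by its narrow ends. For full tins.
- yellow_rack: Yellow open sorting rack, fixed, 140 x 123 mm (x, y). Origin: centre of its underside, z up. Floor 6 mm thick. Two pockets at x = 0, y = +29.5 and -29.5 mm, each 130 mm long (x), 54 mm wide (y) inside; long walls 84 mm high, end walls 60. A tin goes in with its 64 mm side along x, held by its narrow ends. For empty tins. The racks swap places between starts.
- tape_roll: Brown tape roll lying flat, 104 mm across, 24 mm high, loose; bystander, to be left alone. Origin: centre of its underside.
- spare_lid: Cream jar lid lying flat, 71 mm across, 13 mm high, loose; bystander. Origin: centre of its underside.
- dropper: Amber dropper bottle with black cap, 34 mm across, 104 mm high, standing, loose and easily knocked over; bystander. Origin: centre of its underside.
Not all that is in view belongs to the job. Leave any green or purple look-alike of the tin_b alone.

How it is judged:
At the end, for the whole second after the job is handed in: Full tins in the blue rack, empty ones in the yellow: origin within 45 mm of the rack centre in its x and y, underside under 10 mm above the rack's underside, upright within 0.08 rad, at rest and released (weight on the rack above 3 N in blue, under 3 N in yellow) (((x of tin_a in the frame of blue_rack between -0.045 and 0.045 m and y of tin_a in the frame of blue_rack between -0.045 and 0.045 m and z of tin_a in the frame of blue_rack below 0.01 m and angle between tin_a's own z axis and vertical below 0.08 rad and contact force between tin_a and blue_rack above 3 N and contact force between tin_a and blue_rack above 0.4 N) or (x of tin_a in the frame of yellow_rack between -0.045 and 0.045 m and y of tin_a in the frame of yellow_rack between -0.045 and 0.045 m and z of tin_a in the frame of yellow_rack below 0.01 m and angle between tin_a's own z axis and vertical below 0.08 rad and contact force between tin_a and yellow_rack between 0.4 and 3 N)) and ((x of tin_b in the frame of blue_rack between -0.045 and 0.045 m and y of tin_b in the frame of blue_rack between -0.045 and 0.045 m and z of tin_b in the frame of blue_rack below 0.01 m and angle between tin_b's own z axis and vertical below 0.08 rad and contact force between tin_b and blue_rack above 3 N and contact force between tin_b and blue_rack above 0.4 N) or (x of tin_b in the frame of yellow_rack between -0.045 and 0.045 m and y of tin_b in the frame of yellow_rack between -0.045 and 0.045 m and z of tin_b in the frame of yellow_rack below 0.01 m and angle between tin_b's own z axis and vertical below 0.08 rad and contact force between tin_b and yellow_rack between 0.4 and 3 N)) and linear speed of each of tin_a, tin_b below 0.02 m/s); the robot touches nothing.
It fails at once if a tin is dropped (moving faster than 0.35 m/s while no finger touches it: a fall of about 6 mm) ((linear speed of tin_a above 0.35 m/s and contact force between tin_a and the fingers below 0.05 N) or (linear speed of tin_b above 0.35 m/s and contact force between tin_b and the fingers below 0.05 N)).
It fails at once if a tin is tipped more than 0.5 rad from upright (angle between any of tin_a, tin_b's own z axis and vertical above 0.5 rad).
It fails at once if the tape roll, the spare lid or the dropper bottle is moved more than 30 mm (distance of any of tape_roll, spare_lid, dropper from where it was at the start of the episode above 0.03 m).
It also fails if it takes over 72 s, if anything falls off the work surface, if the arm or the gripper's body presses on something with over 40 N, if the wrist force passes 120 N, or if a joint passes its speed limit or range.

## Working session

There is one attempt and no reset: what is moved stays moved. The work goes in short steps, Python scripts to look and compute and a tool call to move; the robot and the scene stay as the last step left them, time stands still between calls to the robot, and variables do not carry over. Pictures are saved under pics/ and viewed, at most 10 in all, crops included, and the job is handed in when it is done.

Besides the shell and the picture viewer there is one more tool, called after "Request:" as name(argument=value, ...) on one line, values as JSON. servo_tool: Moves the arm, as the interface text tells. Its arguments: {"type":"object","properties":{"moves":{"type":"array"},"newtons":{"type":"number"}},"required":["moves"]}

```bash
mkdir -p pics; ls; cat > h.py <<'E'
import numpy as np, cv2
from station import status, vision, bot, nets
from scipy.spatial.transform import Rotation as R
def Rm(o):
    o=np.array(o,float)
    return o if o.shape==(3,3) else (R.from_rotvec(o).as_matrix() if o.size==3 else R.from_quat(o).as_matrix())
def cam(name):
    s=status.read_state(); f=vision.grab_frame(name)
    if 'tool_from_camera' in f:
        T=np.eye(4);T[:3,:3]=Rm(s['eef_rot']);T[:3,3]=s['tcp_pos'];T=T@np.array(f['tool_from_camera'])
        return f,T[:3,3],T[:3,:3]
    return f,np.array(f['eye']),Rm(f['orientation'])
def px2w(f,e,M,rc,z):
    d=M@np.linalg.inv(np.array(f['camera_matrix']))@np.array([rc[1],rc[0],1.])
    return e+d*(z-e[2])/d[2]
def w2px(f,e,M,p):
    q=np.array(f['camera_matrix'])@(M.T@(np.array(p)-e)); return q[1]/q[2],q[0]/q[2]
def save(f,n): cv2.imwrite('pics/'+n,cv2.cvtColor(f['pixels'],cv2.COLOR_RGB2BGR))
E
python3 - <<'E'
from h import *
fs={}
for c in('top','scene'):
    f,e,M=cam(c); fs[c]=f; print(c,e.round(3),M.round(2).tolist(),np.round(f['camera_matrix'],1).tolist())
    for l in['tin_a','wooden_crate','blue_rack','yellow_rack','tape_roll','spare_lid','dropper']:
        for d in nets.mark_of(c,l)[:4]: print(l,round(d['score'],2),np.round(d['centre'],1),px2w(f,e,M,d['centre'],0.006 if l=='tin_a' else 0).round(3))
    save(f,c+'0.png')
print(status.read_state())
E
```

```text
pics
top [0.432 0.109 1.637] [[0.02, -1.0, 0.08], [-1.0, -0.02, 0.02], [-0.02, -0.08, -1.0]] [[425.6, 0.0, 258.3], [0.0, 425.6, 192.8], [0.0, 0.0, 1.0]]
tin_a 0.81 [228.  172.3] [0.427 0.464 0.006]
tin_a 0.72 [183.7 142.4] [0.596 0.587 0.006]
tin_a 0.55 [219.9 216.8] [0.462 0.294 0.006]
tin_a 0.52 [175.7 238.6] [0.634 0.215 0.006]
wooden_crate 0.6 [208.3 216.6] [0.507 0.297 0.   ]
wooden_crate 0.51 [201.6 158.5] [0.528 0.523 0.   ]
blue_rack 0.63 [216.8 300.2] [ 0.481 -0.025  0.   ]
blue_rack 0.56 [198.6 208.5] [0.544 0.33  0.   ]
tape_roll 0.27 [207.3 213.3] [0.51 0.31 0.  ]
spare_lid 0.56 [170.6 280.3] [0.658 0.054 0.   ]
dropper 0.4 [202.4 158.6] [0.525 0.522 0.   ]
scene [ 0.141 -0.549  0.983] [[0.85, -0.4, 0.35], [-0.53, -0.65, 0.55], [0.01, -0.65, -0.76]] [[381.8, 0.0, 254.2], [0.0, 381.8, 190.6], [0.0, 0.0, 1.0]]
tin_a 0.8 [153.  170.3] [0.424 0.468 0.006]
tin_a 0.75 [162.6 220.4] [0.557 0.33  0.006]
tin_a 0.64 [119.1 192.9] [0.58  0.601 0.006]
tin_a 0.57 [178.4 201.8] [0.465 0.296 0.006]
wooden_crate 0.74 [324.8 316.9] [ 0.489 -0.317  0.   ]
wooden_crate 0.69 [172.2 213.4] [0
[... 351 characters left out ...]
7] [0.531 0.538 0.   ]
{'time_s': 0.8, 'joints': array([ 1.22442512e+00,  3.50722436e-01,  1.65182044e+00,  1.25091641e-05,
        1.13910222e+00, -8.45812411e-02]), 'qd': array([-0.00164203, -0.00068916,  0.00024683, -0.00106291, -0.00043579,
        0.00154333]), 'effort': array([-2.19641748e-03, -4.97218466e+01, -2.85472637e+01,  6.98976405e-02,
        2.20946217e-02, -1.99155380e-06]), 'tcp_pos': array([0.14230141, 0.53125029, 0.30271248]), 'eef_rot': array([-4.10050690e-01, -3.11469463e+00,  7.66551515e-05]), 'contact_force': array([-0.16640377,  0.29723388, -0.2057866 ]), 'torque': array([ 0.00379284, -0.03907922,  0.00034976]), 'gripper_force': 0.0, 'grip_width': 0.9916872377357052}
```

View pics/top0.png

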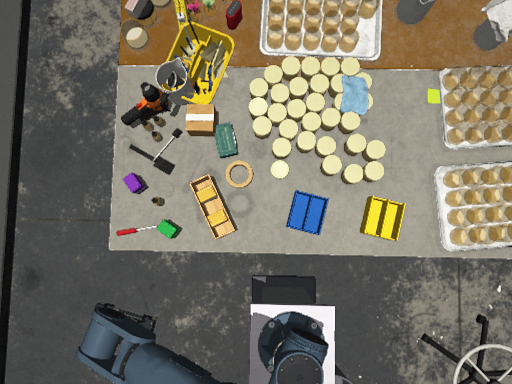

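View pics/scene0.png

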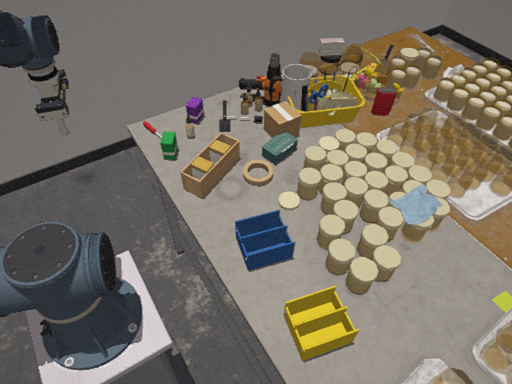

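Candidates in the top view: gold lids in the crate at about (row 195, col 206) and (219, 217). The look-alikes are green at (228, 167) and purple at (183, 133). I choose the two in the crate. Next I fit the poses of the crate and racks by silhouette and check a crop.

```bash
cat >> h.py <<'E'
from scipy.optimize import minimize
def hullmask(f,e,M,p,L,W,H,S=4):
    c,s=np.cos(p[2]),np.sin(p[2]); pts=[]
    for x in(-L/2,L/2):
        for y in(-W/2,W/2):
            for z in H:
                r,k=w2px(f,e,M,[p[0]+c*x-s*y,p[1]+s*x+c*y,z]); pts.append([(k+.5)*S,(r+.5)*S])
    m=np.zeros((384*S,512*S),np.float32); cv2.fillConvexPoly(m,cv2.convexHull(np.float32(pts)).round().astype(np.int32),1.)
    return cv2.resize(m,(512,384),interpolation=cv2.INTER_AREA)
def fit(views,p0,L,W,H):
    g=lambda p:sum(np.abs(hullmask(f,e,M,[p[0],p[1],p[2]/5],L,W,H)-m).sum()/m.sum() for f,e,M,m in views)
    q=np.array([p0[0],p0[1],p0[2]*5]); best=None
    for k in(.03,.015,.008):
        r=minimize(g,q,method='Nelder-Mead',options=dict(initial_simplex=[q,q+[k,0,0],q+[0,k,0],q+[0,0,5*k*3]],xatol=1e-4)); q=r.x
    return q[0],q[1],q[2]/5,r.fun
E
python3 - <<'E'
from h import *
V={c:cam(c) for c in('top','scene')}
def box(m,r0,r1,c0,c1):
    o=np.zeros_like(m);o[r0:r1,c0:c1]=m[r0:r1,c0:c1]
    n,l,s,_=cv2.connectedComponentsWithStats(o.astype(np.uint8)); o=(l==1+s[1:,4].argmax()).astype(np.uint8)
    cs,_=cv2.findContours(o,0,2); h=cv2.convexHull(np.vstack(cs)); print(o.sum(),cv2.minAreaRect(h))
    return cv2.fillConvexPoly(np.zeros(o.shape,np.float32),h,1.)
hsv={c:cv2.cvtColor(V[c][0]['pixels'],cv2.COLOR_RGB2HSV).astype(int) for c in V}
bl={c:(abs(h[...,0]-110)<12)&(h[...,1]>130) for c,h in hsv.items()}
ye={c:(abs(h[...,0]-26)<8)&(h[...,1]>130) for c,h in hsv.items()}
wo={c:(abs(h[...,0]-15)<9)&(h[...,1]>70) for c,h in hsv.items()}
B={'blue':(bl,dict(top=(180,245,280,335),scene=(205,275,225,305)),(.485,-.03,-.1),.14,.123),
'yellow':(ye,dict(top=(185,250,350,415),scene=(280,365,275,365)),(.485,-.32,-.1),.14,.123),
'crate':(wo,dict(top=(170,245,183,243),scene=(130,200,175,246)),(.51,.30,.3),.23,.08)}
for n,(m,b,p0,L,W) in B.items():
    ms={c:box(m[c],*b[c]) for c in V}
    for cs in(['top'],['scene'],['top','scene']):
        r=fit([(*V[c],ms[c]) for c in cs],p0,L,W,(0,.084)); print(n,cs,np.round(r,4))
a=[cv2.resize(V[c][0]['pixels'][r:r+90,k:k+90],(390,390),interpolation=cv2.INTER_CUBIC) for c,r,k in(('top',165,170),('scene',120,165))]
cv2.imwrite('pics/crop1.png',cv2.cvtColor(np.hstack(a),cv2.COLOR_RGB2BGR))
E
```

```text
1273 ((306.9706115722656, 212.11766052246094), (33.95498275756836, 37.593021392822266), 14.03624439239502)
2379 ((264.62579345703125, 238.7277069091797), (50.39490509033203, 52.595802307128906), 73.61045837402344)
blue ['top'] [ 0.4975 -0.0445 -0.2234  0.0392]
blue ['scene'] [ 0.4979 -0.0441 -0.2795  0.053 ]
blue ['top', 'scene'] [ 0.4966 -0.0439 -0.2478  0.0996]
1481 ((382.3114929199219, 217.9262237548828), (38.936683654785156, 38.421348571777344), 13.240520477294922)
3464 ((320.486328125, 321.13018798828125), (60.510284423828125, 64.72376251220703), 69.44395446777344)
yellow ['top'] [ 0.482  -0.3246 -0.2256  0.0288]
yellow ['scene'] [ 0.4829 -0.3234 -0.2117  0.0251]
yellow ['top', 'scene'] [ 0.4822 -0.3239 -0.2168  0.0584]
1353 ((212.13412475585938, 206.2073211669922), (63.34762954711914, 23.676788330078125), 65.224853515625)
1902 ((210.68849182128906, 163.7124786376953), (33.85748291015625, 72.0107421875), 42.709388732910156)
crate ['top'] [0.5109 0.3075 0.4621 0.0395]
crate ['scene'] [0.5129 0.3088 0.4715 0.0248]
crate ['top', 'scene'] [0.5121 0.3081 0.4652 0.0722]
```

View pics/crop1.png

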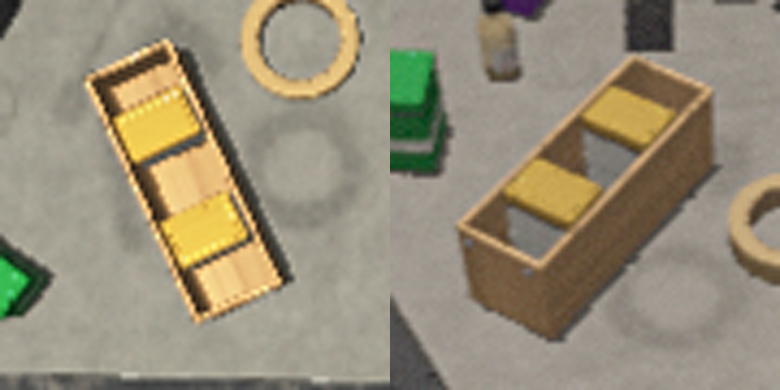

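Crop: both gold-lidded white tins stand in the crate, with no look-alikes among them. The far lid is at top-view (194, 207) and the near one at (218, 217), which agrees with the crate fit ±50 mm: (0.557, 0.331) and (0.467, 0.286), yaw 26.6°. I move above the far tin.

Request:
servo_tool(moves=[[0.7,0.0415,-0.02,-0.005,0,0,-4.84],[0.7,0.0415,-0.02,-0.005,0,0,-4.84],[0.7,0.0415,-0.02,-0.005,0,0,-4.84],[0.7,0.0415,-0.02,-0.005,0,0,-4.84],[0.7,0.0415,-0.02,-0.005,0,0,-4.84],[0.7,0.0415,-0.02,-0.005,0,0,-4.84],[0.7,0.0415,-0.02,-0.005,0,0,-4.84],[0.7,0.0415,-0.02,-0.005,0,0,-4.84],[0.7,0.0415,-0.02,-0.005,0,0,-4.84],[0.7,0.0415,-0.02,-0.005,0,0,-4.84]], newtons=28)

```text
time_s: 1.9
tcp_pos: [0.5589, 0.3301, 0.2525]
eef_rot: [1.656, 2.67, 0.0]
contact_force: [0.1, 0.7, -0.5]
grip_width: 0.699
gripper_force: 0.0
```

Request:
servo_tool(moves=[[0.7,0,0,0,0,0,0],[0.7,0,0,0,0,0,0]])

```text
time_s: 2.1
tcp_pos: [0.5576, 0.3307, 0.2522]
eef_rot: [-1.652, -2.672, 0.001]
contact_force: [0.7, -0.2, 0.1]
grip_width: 0.7
gripper_force: 0.0
```

```bash
cat >> h.py <<'E'
def yaw(): 
    y=Rm(status.read_state()['eef_rot'])[:,1]; return np.degrees(np.arctan2(y[1],y[0]))
E
python3 - <<'E'
from h import *
s=status.read_state(); print(s['tcp_pos'].round(4),yaw(),s['contact_force'].round(2),s['joints'].round(2),s['grip_width'])
f,e,M=cam('wrist'); save(f,'w1.png')
for l in nets.outline_of('wrist','tin_a')[:4]: print(l['score'],np.round(l['centre']),px2w(f,e,M,l['centre'],.086).round(4))
hsv=cv2.cvtColor(f['pixels'],cv2.COLOR_RGB2HSV).astype(int)
m=((abs(hsv[...,0]-24)<5)&(hsv[...,1]>140)&(hsv[...,2]>120)).astype(np.uint8)
n,l,st,c=cv2.connectedComponentsWithStats(m)
for i in range(1,n):
    if st[i,4]>500:
        ct,_=cv2.findContours((l==i).astype(np.uint8),0,1); p=np.array([px2w(f,e,M,q[0][::-1],.086)[:2] for q in max(ct,key=len)],np.float32)
        print(st[i],cv2.minAreaRect(p))
E
```

```text
[0.5576 0.3307 0.2522] 26.546285243493124 [ 0.7  -0.15  0.13] [0.46 0.58 1.43 0.   1.14 0.  ] 0.699737915214893
0.96 [196. 259.] [0.5582 0.3325 0.086 ]
0.67 [192. 160.] [0.4765 0.2965 0.086 ]
0.59 [ 11. 200.] [0.4504 0.4455 0.086 ]
```

View pics/w1.png

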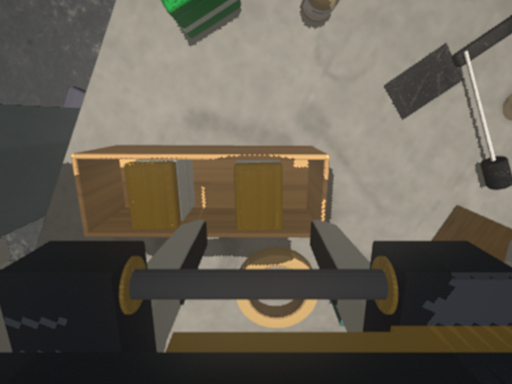

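The wrist view shows the crate square to the fingers. The far lid centres on (196, 259) → (0.558, 0.332), right under the grasp, and the near lid is at (195, 153). I descend and grip.

Request:
servo_tool(moves=[[0.7,0,0.001,-0.024,0,0,0],[0.7,0,0,-0.03,0,0,0],[0.7,0,0,-0.03,0,0,0],[0.7,0,0,-0.03,0,0,0],[0.7,0,0,-0.02,0,0,0],[0.7,0,0,0,0,0,0],[0.7,0,0,0,0,0,0],[0.3,0,0,0,0,0,0],[0.3,0,0,0,0,0,0],[0.3,0,0,0,0,0,0]], newtons=28)

```text
time_s: 3.2
tcp_pos: [0.5576, 0.3324, 0.1197]
eef_rot: [1.65, 2.672, 0.002]
contact_force: [-1.4, -1.1, 2.8]
grip_width: 0.49
gripper_force: 1.9
```

Request:
servo_tool(moves=[[0.3,0,0,0,0,0,0],[0.3,0,0,0,0,0,0],[0.3,0,0,0,0,0,0]])

```text
time_s: 3.5
tcp_pos: [0.5575, 0.3324, 0.1196]
eef_rot: [1.651, 2.673, 0.001]
contact_force: [-3.4, -0.8, 6.0]
grip_width: 0.472
gripper_force: 27.9
```

Request:
servo_tool(moves=[[0.3,0,0,0.01,0,0,0],[0.3,0,0,0.02,0,0,0],[0.3,0,0,0.025,0,0,0],[0.3,0,0,0.025,0,0,0],[0.3,0,0,0.02,0,0,0],[0.3,0,0,0.01,0,0,0],[0.3,0,0,0,0,0,0],[0.3,0,0,0,0,0,0],[0.3,0,0,0,0,0,0],[0.3,0,0,0,0,0,0]])

```text
time_s: 4.5
tcp_pos: [0.557, 0.3321, 0.2276]
eef_rot: [-1.65, -2.672, 0.002]
contact_force: [-0.3, -0.2, -4.8]
grip_width: 0.473
gripper_force: 27.9
```

```bash
python3 - <<'E'
from h import *
s=status.read_state(); print(s['tcp_pos'].round(4),s['contact_force'].round(2),s['torque'].round(3),s['gripper_force'])
cam('top'); s=status.read_state();print(s['contact_force'].round(2))
E
```

```text
[0.557  0.3321 0.2276] [-0.31 -0.21 -4.79] [-0.028  0.074 -0.024] 27.90026843547821
[ 0.44 -1.01 -4.34]
```

It weighs about 4.6 N, so it is full and goes to blue. I carry it to the free table at (0.46, 0.14), turning it +50° on the way.

Request:
servo_tool(moves=[[0.3,-0.0097,-0.0192,0,0,0,5],[0.3,-0.0097,-0.0192,0,0,0,5],[0.3,-0.0097,-0.0192,0,0,0,5],[0.3,-0.0097,-0.0192,0,0,0,5],[0.3,-0.0097,-0.0192,0,0,0,5],[0.3,-0.0097,-0.0192,0,0,0,5],[0.3,-0.0097,-0.0192,0,0,0,5],[0.3,-0.0097,-0.0192,0,0,0,5],[0.3,-0.0097,-0.0192,0,0,0,5],[0.3,-0.0097,-0.0192,0,0,0,5]])

```text
time_s: 5.55
tcp_pos: [0.4598, 0.1395, 0.2286]
eef_rot: [-0.361, -3.121, 0.0]
contact_force: [0.4, -0.2, -5.5]
grip_width: 0.474
gripper_force: 27.9
```

Request:
servo_tool(moves=[[0.3,0,0,-0.02,0,0,0],[0.3,0,0,-0.025,0,0,0],[0.3,0,0,-0.025,0,0,0],[0.3,0,0,-0.02,0,0,0],[0.3,0,0,-0.01,0,0,0],[0.3,0,0,-0.005,0,0,0],[0.3,0,0,-0.003,0,0,0],[0.3,0,0,0,0,0,0],[0.3,0,0,0,0,0,0]])

```text
time_s: 6.45
tcp_pos: [0.4607, 0.1404, 0.1214]
eef_rot: [0.366, 3.119, 0.001]
contact_force: [-0.7, 0.6, -4.9]
grip_width: 0.472
gripper_force: 27.9
```

Request:
servo_tool(moves=[[0.3,0,0,-0.003,0,0,0],[0.3,0,0,-0.002,0,0,0],[0.3,0,0,-0.001,0,0,0],[0.3,0,0,-0.001,0,0,0],[0.3,0,0,0,0,0,0],[0.3,0,0,0,0,0,0]])

```text
time_s: 7.05
tcp_pos: [0.4603, 0.1402, 0.1137]
eef_rot: [-0.367, -3.12, 0.0]
contact_force: [-0.9, -0.4, -4.8]
grip_width: 0.472
gripper_force: 27.9
```

Request:
servo_tool(moves=[[0.3,0,0,-0.001,0,0,0],[0.3,0,0,-0.001,0,0,0],[0.3,0,0,0,0,0,0]])

```text
time_s: 7.35
tcp_pos: [0.4605, 0.1403, 0.1134]
eef_rot: [0.366, 3.12, -0.0]
contact_force: [-10.0, -3.2, 23.7]
grip_width: 0.473
gripper_force: 28.0
```

Contact. I release, rise, turn −90° and come down over the narrow ends.

Request:
servo_tool(moves=[[0.3,0,0,0.001,0,0,0],[0.75,0,0,0,0,0,0],[0.75,0,0,0,0,0,0],[0.75,0,0,0,0,0,0],[0.75,0,0,0,0,0,0],[0.95,0,0,0.015,0,0,0],[0.98,0,0,0.03,0,0,0],[0.98,0,0,0.035,0,0,0],[0.98,0,0,0.01,0,0,-7],[0.98,0,0,0,0,0,-8]])

```text
time_s: 8.35
tcp_pos: [0.461, 0.1404, 0.2046]
eef_rot: [0.777, 3.041, 0.002]
contact_force: [-0.2, -0.6, -0.9]
grip_width: 0.978
gripper_force: 0.0
```

Request:
servo_tool(moves=[[0.98,0,0,0,0,0,-8.5],[0.98,0,0,0,0,0,-8.5],[0.98,0,0,0,0,0,-8.5],[0.98,0,0,0,0,0,-8.5],[0.98,0,0,0,0,0,-8.5],[0.98,0,0,0,0,0,-8.5],[0.98,0,0,0,0,0,-8.5],[0.98,0,0,0,0,0,-8.5],[0.98,0,0,0,0,0,-7],[0.98,0,0,0,0,0,0]])

```text
time_s: 9.35
tcp_pos: [0.4603, 0.1403, 0.2027]
eef_rot: [-2.467, -1.945, 0.0]
contact_force: [0.3, 0.2, -0.1]
grip_width: 0.98
gripper_force: 0.0
```

```bash
python3 - <<'E'
from h import *
s=status.read_state(); print(s['time_s'],s['tcp_pos'].round(4),yaw(),s['contact_force'].round(2),s['joints'].round(2),s['grip_width'])
f,e,M=cam('wrist'); save(f,'w2.png')
for l in nets.outline_of('wrist','tin_a')[:3]:
  ys,xs=np.nonzero(l['region']); print(l['score'],np.round(l['centre']),px2w(f,e,M,l['centre'],.08).round(4),ys.min(),ys.max(),xs.min(),xs.max())
print(w2px(f,e,M,[*s['tcp_pos'][:2],.08]))
E
```

```text
9.35 [0.4603 0.1403 0.2027] -13.501222255648145 [ 0.32  0.19 -0.06] [0.2  0.37 1.92 0.   0.86 0.43] 0.9801761180638272
0.97 [203. 264.] [0.4673 0.1474 0.08  ] 167 239 220 305
0.88 [ 22. 232.] [0.4751 0.2715 0.08  ] 0 65 176 276
(np.float64(213.86258589782867), np.float64(257.2856472196424))
```

View pics/w2.png

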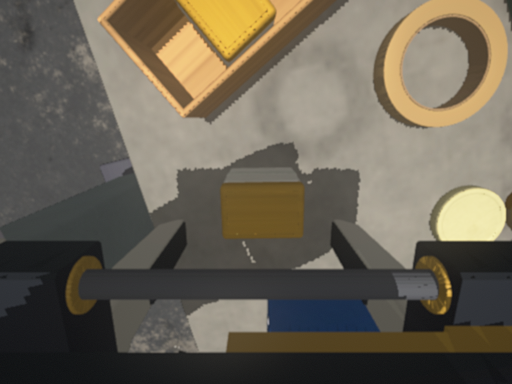

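The wrist view shows the tin standing upright and square to the fingers. Its lid spans cols 222–303, centre (210, 262), about 4 mm off the grasp axis, so I correct for that and grip.

Request:
servo_tool(moves=[[0.98,0.004,0.002,-0.018,0,0,0],[0.98,0,0,-0.025,0,0,0],[0.98,0,0,-0.025,0,0,0],[0.98,0,0,-0.018,0,0,0],[0.98,0,0,0,0,0,0],[0.98,0,0,0,0,0,0],[0.5,0,0,0,0,0,0],[0.5,0,0,0,0,0,0],[0.5,0,0,0,0,0,0],[0.5,0,0,0,0,0,0]])

```text
time_s: 10.45
tcp_pos: [0.4644, 0.1423, 0.1171]
eef_rot: [2.465, 1.947, 0.001]
contact_force: [-1.2, 0.9, 7.2]
grip_width: 0.688
gripper_force: 24.1
```

Request:
servo_tool(moves=[[0.5,0,0,0,0,0,0],[0.5,0,0,0,0,0,0],[0.5,0,0,0,0,0,0],[0.5,0,0,0,0,0,0]])

```text
time_s: 10.85
tcp_pos: [0.4644, 0.1423, 0.1171]
eef_rot: [2.465, 1.947, 0.0]
contact_force: [-2.1, 0.8, 6.4]
grip_width: 0.689
gripper_force: 28.0
```

Request:
servo_tool(moves=[[0.5,0,0,0.01,0,0,0],[0.5,0,0,0.02,0,0,0],[0.5,0,0,0.025,0,0,0],[0.5,0,0,0.025,0,0,0],[0.5,0,0,0.025,0,0,0],[0.5,0,0,0.01,0,0,0],[0.5,0,0,0,0,0,0],[0.5,0,0,0,0,0,0]])

```text
time_s: 11.65
tcp_pos: [0.4638, 0.1421, 0.2308]
eef_rot: [-2.465, -1.947, 0.002]
contact_force: [0.1, -0.5, -5.8]
grip_width: 0.686
gripper_force: 28.0
```

```bash
python3 - <<'E'
from h import *
s=status.read_state(); print(s['tcp_pos'].round(4),s['contact_force'].round(2))
out=[]
I={c:cv2.cvtColor(cv2.imread(f'pics/{c}0.png'),cv2.COLOR_BGR2RGB) for c in('top','scene')}
for c,b in dict(top=(180,245,280,335),scene=(205,275,225,305)).items():
    f,e,M=cam(c); im=I[c].astype(int); sub=np.zeros(im.shape[:2],bool); sub[b[0]:b[1],b[2]:b[3]]=1
    d=im[...,2]-im[...,0]
    for t in(15,30,45):
        o=((d>t)&sub).astype(np.uint8); n,l,st,_=cv2.connectedComponentsWithStats(o); o=(l==1+st[1:,4].argmax()).astype(np.uint8)
        cs,_=cv2.findContours(o,0,2); h=cv2.convexHull(np.vstack(cs)); m=cv2.fillConvexPoly(np.zeros(o.shape,np.float32),h,1.)
        r=fit([(f,e,M,m)],(.495,-.044,-.22),.14,.123,(0,.084)); print(c,t,np.round(r,4))
    S=6; v=cv2.resize(I[c][b[0]:b[1],b[2]:b[3]],None,fx=S,fy=S,interpolation=cv2.INTER_CUBIC)
    p=(.497,-.0443,-.235)
    cc,ss=np.cos(p[2]),np.sin(p[2])
    for y in(-.0595,-.0025,.0025,.0565):
        q=[w2px(f,e,M,[p[0]+cc*x-ss*y,p[1]+ss*x+cc*y,.084]) for x in(-.07,.07)]
        q=[(int((k+.5-b[2])*S),int((r+.5-b[0])*S)) for r,k in q]; cv2.line(v,q[0],q[1],(255,0,0),1)
    out.append(cv2.resize(v,(390,400)))
cv2.imwrite('pics/blue.png',cv2.cvtColor(np.hstack(out),cv2.COLOR_RGB2BGR))
E
```

```text
[0.4638 0.1421 0.2308] [ 0.08 -0.48 -5.79]
top 15 [ 0.4975 -0.0449 -0.2327  0.0298]
top 30 [ 0.497  -0.0452 -0.2278  0.0293]
top 45 [ 0.4969 -0.0455 -0.2262  0.029 ]
scene 15 [ 0.4989 -0.0433 -0.2363  0.0209]
scene 30 [ 0.4986 -0.043  -0.2432  0.0277]
scene 45 [ 0.4991 -0.0435 -0.2435  0.0399]
```

View pics/blue.png

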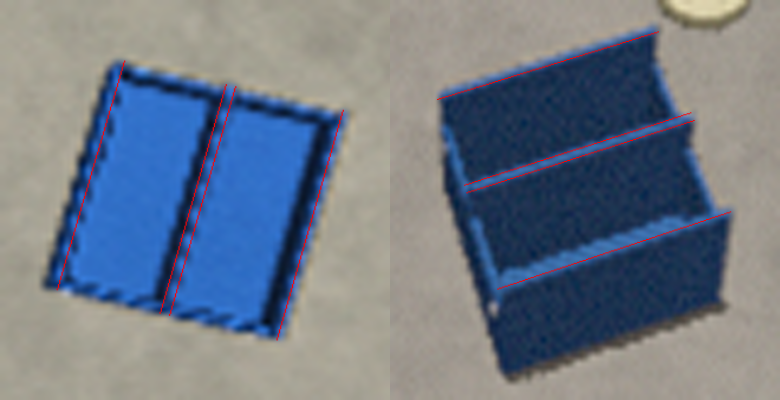

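The overlay fits: blue rack at (0.498, −0.044), yaw −13.4°. At 5.8 N the tin is confirmed full. I carry it over the near pocket at (0.505, −0.0155).

Request:
servo_tool(moves=[[0.5,0.005,-0.0176,0,0,0,0],[0.5,0.008,-0.03,0,0,0,0],[0.5,0.008,-0.035,0,0,0,0],[0.5,0.01,-0.035,0,0,0,0],[0.5,0.006,-0.025,0,0,0,0],[0.5,0.004,-0.015,0,0,0,0],[0.5,0,0,0,0,0,0],[0.5,0,0,0,0,0,0]])

```text
time_s: 12.55
tcp_pos: [0.505, -0.0148, 0.2312]
eef_rot: [-2.465, -1.946, 0.001]
contact_force: [0.3, 0.3, -4.6]
grip_width: 0.688
gripper_force: 28.0
```

Request:
servo_tool(moves=[[0.5,0,0,-0.015,0,0,0],[0.5,0,0,-0.02,0,0,0],[0.5,0,0,-0.015,0,0,0],[0.5,0,0,-0.01,0,0,0],[0.5,0,0,0,0,0,0]])

```text
time_s: 13.05
tcp_pos: [0.5047, -0.0145, 0.1707]
eef_rot: [-2.463, -1.947, 0.002]
contact_force: [0.2, -0.8, -5.2]
grip_width: 0.69
gripper_force: 28.0
```

No contact inside the pocket so far, and I nudge −1 mm in y. I continue down to the floor (about 0.1231).

Request:
servo_tool(moves=[[0.5,0,-0.001,-0.015,0,0,0],[0.5,0,0,-0.015,0,0,0],[0.5,0,0,-0.009,0,0,0],[0.5,0,0,-0.004,0,0,0],[0.5,0,0,-0.002,0,0,0],[0.5,0,0,0,0,0,0],[0.5,0,0,0,0,0,0]])

```text
time_s: 13.75
tcp_pos: [0.5056, -0.0164, 0.1272]
eef_rot: [2.465, 1.947, 0.001]
contact_force: [0.3, 1.0, -4.4]
grip_width: 0.684
gripper_force: 28.0
```

Request:
servo_tool(moves=[[0.5,0,0,-0.002,0,0,0],[0.5,0,0,-0.001,0,0,0],[0.5,0,0,-0.001,0,0,0],[0.5,0,0,-0.001,0,0,0],[0.5,0,0,0,0,0,0]])

```text
time_s: 14.25
tcp_pos: [0.5054, -0.0163, 0.1231]
eef_rot: [2.465, 1.947, 0.0]
contact_force: [-7.9, 0.5, 18.9]
grip_width: 0.689
gripper_force: 28.0
```

Floor contact. I release, rise, and head for the near tin at about (0.470, 0.290).

Request:
servo_tool(moves=[[0.5,0,0,0.001,0,0,0],[0.82,0,0,0,0,0,0],[0.82,0,0,0,0,0,0],[0.82,0,0,0,0,0,0],[0.82,0,0,0,0,0,0],[0.82,0,0,0.01,0,0,0],[0.82,0,0,0.03,0,0,0],[0.82,0,0,0.04,0,0,0],[0.82,0,0,0.04,0,0,0],[0.8,-0.003,0.02,0.01,0,0,4]])

```text
time_s: 15.25
tcp_pos: [0.5037, 0.0026, 0.2575]
eef_rot: [2.393, 2.027, 0.007]
contact_force: [0.5, 1.5, -0.8]
grip_width: 0.806
gripper_force: 0.0
```

Request:
servo_tool(moves=[[0.7,-0.004,0.036,0,0,0,4.5],[0.7,-0.004,0.036,0,0,0,4.5],[0.7,-0.004,0.036,0,0,0,4.5],[0.7,-0.004,0.036,0,0,0,4.5],[0.7,-0.004,0.036,0,0,0,4.5],[0.7,-0.004,0.036,0,0,0,4.5],[0.7,-0.004,0.036,0,0,0,4.5],[0.7,-0.004,0.034,0,0,0,4.5],[0.7,0,0,0,0,0,0],[0.7,0,0,0,0,0,0]])

```text
time_s: 16.25
tcp_pos: [0.47, 0.2898, 0.2531]
eef_rot: [1.65, 2.673, -0.0]
contact_force: [0.5, -0.5, -1.0]
grip_width: 0.698
gripper_force: 0.0
```

```bash
python3 - <<'E'
from h import *
s=status.read_state(); print(s['time_s'],s['tcp_pos'].round(4),yaw(),s['contact_force'].round(2),s['grip_width'])
f,e,M=cam('wrist')
print(w2px(f,e,M,[*s['tcp_pos'][:2],.086]))
for l in nets.outline_of('wrist','tin_a')[:3]:
  ys,xs=np.nonzero(l['region']); print(l['score'],np.round(l['centre']),px2w(f,e,M,l['centre'],.086).round(4),ys.min(),ys.max(),xs.min(),xs.max())
g,_,_=cam('scene')
cv2.imwrite('pics/w3.png',cv2.cvtColor(np.hstack([f['pixels'][60:300,:],cv2.resize(g['pixels'][170:290,170:310],(280,240))]),cv2.COLOR_RGB2BGR))
E
```

```text
16.25 [0.47   0.2898 0.2531] 26.62956580429831 [ 0.48 -0.5  -1.02] 0.6983690000808093
(np.float64(197.1614572795496), np.float64(257.04000689696454))
0.94 [  9. 295.] [0.4284 0.4392 0.086 ] 0 40 264 340
0.9 [198. 255.] [0.4687 0.2877 0.086 ] 162 232 232 282
```

View pics/w3.png

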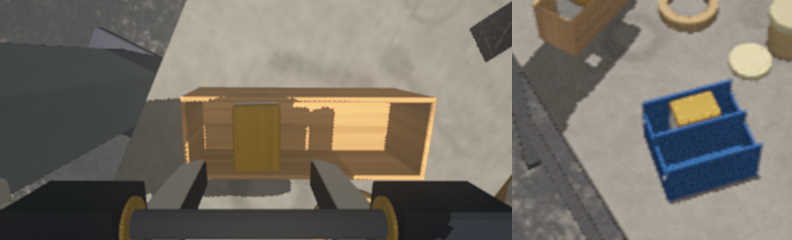

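The first tin stands in the blue rack. The second tin's lid is at (198, 256), under the grasp, with little room on its left side, so I use a smaller opening.

Request:
servo_tool(moves=[[0.62,-0.001,-0.001,-0.024,0,0,0],[0.62,0,0,-0.02,0,0,0],[0.62,0,0,-0.025,0,0,0],[0.62,0,0,-0.025,0,0,0],[0.62,0,0,-0.025,0,0,0],[0.62,0,0,-0.015,0,0,0],[0.62,0,0,0,0,0,0],[0.62,0,0,0,0,0,0],[0.3,0,0,0,0,0,0],[0.3,0,0,0,0,0,0]])

```text
time_s: 17.4
tcp_pos: [0.4697, 0.2888, 0.1198]
eef_rot: [1.651, 2.672, 0.002]
contact_force: [-4.3, -2.3, 4.3]
grip_width: 0.495
gripper_force: 3.0
```

Request:
servo_tool(moves=[[0.3,0,0,0,0,0,0],[0.3,0,0,0,0,0,0],[0.3,0,0,0,0,0,0],[0.3,0,0,0,0,0,0]])

```text
time_s: 17.8
tcp_pos: [0.4695, 0.2887, 0.1197]
eef_rot: [1.65, 2.673, 0.001]
contact_force: [-1.6, -1.3, 7.4]
grip_width: 0.472
gripper_force: 28.0
```

Request:
servo_tool(moves=[[0.3,0,0,0.01,0,0,0],[0.3,0,0,0.02,0,0,0],[0.3,0,0,0.025,0,0,0],[0.3,0,0,0.025,0,0,0],[0.3,0,0,0.02,0,0,0],[0.3,0,0,0.01,0,0,0],[0.3,0,0,0,0,0,0],[0.3,0,0,0,0,0,0],[0.3,0,0,0,0,0,0],[0.3,0,0,0,0,0,0]])

```text
time_s: 18.8
tcp_pos: [0.469, 0.2885, 0.2278]
eef_rot: [-1.65, -2.672, 0.002]
contact_force: [-1.1, 0.1, -5.3]
grip_width: 0.472
gripper_force: 27.9
```

Request:
servo_tool(moves=[[0.3,0,0,0,0,0,0]])

```text
time_s: 18.9
tcp_pos: [0.4692, 0.2886, 0.2281]
eef_rot: [-1.651, -2.672, 0.002]
contact_force: [-0.5, -0.1, -5.6]
grip_width: 0.468
gripper_force: 27.9
```

The second tin is about 5.4 N, so it is full as well and goes to blue's far pocket. Same route via the table.

Request:
servo_tool(moves=[[0.3,-0.001,-0.015,0,0,0,5],[0.3,-0.001,-0.015,0,0,0,5],[0.3,-0.001,-0.015,0,0,0,5],[0.3,-0.001,-0.015,0,0,0,5],[0.3,-0.001,-0.015,0,0,0,5],[0.3,-0.001,-0.015,0,0,0,5],[0.3,-0.001,-0.015,0,0,0,5],[0.3,-0.001,-0.015,0,0,0,5],[0.3,-0.001,-0.015,0,0,0,5],[0.3,0,-0.014,0,0,0,5]])

```text
time_s: 19.9
tcp_pos: [0.4602, 0.139, 0.2286]
eef_rot: [-0.361, -3.121, 0.0]
contact_force: [0.1, -0.4, -5.5]
grip_width: 0.474
gripper_force: 27.9
```

Request:
servo_tool(moves=[[0.3,0,0,-0.02,0,0,0],[0.3,0,0,-0.025,0,0,0],[0.3,0,0,-0.025,0,0,0],[0.3,0,0,-0.02,0,0,0],[0.3,0,0,-0.01,0,0,0],[0.3,0,0,-0.005,0,0,0],[0.3,0,0,-0.003,0,0,0],[0.3,0,0,-0.002,0,0,0],[0.3,0,0,0,0,0,0],[0.3,0,0,0,0,0,0]])

```text
time_s: 20.9
tcp_pos: [0.4606, 0.1397, 0.1192]
eef_rot: [0.366, 3.119, 0.0]
contact_force: [-0.6, 0.4, -5.3]
grip_width: 0.47
gripper_force: 27.9
```

Request:
servo_tool(moves=[[0.3,0,0,-0.002,0,0,0],[0.3,0,0,-0.002,0,0,0],[0.3,0,0,-0.001,0,0,0],[0.3,0,0,-0.001,0,0,0],[0.3,0,0,-0.001,0,0,0],[0.3,0,0,0,0,0,0]])

```text
time_s: 21.5
tcp_pos: [0.4605, 0.1397, 0.1134]
eef_rot: [0.366, 3.12, -0.0]
contact_force: [-10.1, -3.5, 26.2]
grip_width: 0.472
gripper_force: 28.0
```

Request:
servo_tool(moves=[[0.3,0,0,0.001,0,0,0],[0.75,0,0,0,0,0,0],[0.75,0,0,0,0,0,0],[0.75,0,0,0,0,0,0],[0.75,0,0,0,0,0,0],[0.95,0,0,0.015,0,0,0],[0.98,0,0,0.03,0,0,0],[0.98,0,0,0.035,0,0,0],[0.98,0,0,0.01,0,0,-7],[0.98,0,0,0,0,0,-8]])

```text
time_s: 22.5
tcp_pos: [0.461, 0.1398, 0.2046]
eef_rot: [0.777, 3.041, 0.002]
contact_force: [-0.1, -0.1, -0.4]
grip_width: 0.983
gripper_force: 0.0
```

Request:
servo_tool(moves=[[0.98,0,0,0,0,0,-8.5],[0.98,0,0,0,0,0,-8.5],[0.98,0,0,0,0,0,-8.5],[0.98,0,0,0,0,0,-8.5],[0.98,0,0,0,0,0,-8.5],[0.98,0,0,0,0,0,-8.5],[0.98,0,0,0,0,0,-8.5],[0.98,0,0,0,0,0,-8.5],[0.98,0,0,0,0,0,-7],[0.98,0,0,0,0,0,0]])

```text
time_s: 23.5
tcp_pos: [0.4603, 0.1397, 0.2027]
eef_rot: [-2.467, -1.945, 0.0]
contact_force: [0.2, -0.6, 1.3]
grip_width: 0.979
gripper_force: 0.0
```

```bash
python3 - <<'E'
from h import *
s=status.read_state(); print(s['time_s'],s['tcp_pos'].round(4),yaw())
f,e,M=cam('wrist'); h=cv2.cvtColor(f['pixels'],cv2.COLOR_RGB2HSV).astype(int); 
m=((abs(h[...,0]-22)<7)&(h[...,1]>150)); m[:150]=0;m[245:]=0;m[:,:190]=0;m[:,330:]=0
ys,xs=np.nonzero(m); rc=((np.percentile(ys,1)+np.percentile(ys,99))/2,(np.percentile(xs,1)+np.percentile(xs,99))/2); print(m.sum(),np.percentile(ys,[1,99]),np.percentile(xs,[1,99]),px2w(f,e,M,rc,.08))
print(cv2.minAreaRect(np.stack([xs,ys],1).astype(np.float32)))
for l in nets.outline_of('wrist','tin_a')[:2]:print(np.round(l['centre']))
E
```

```text
23.5 [0.4603 0.1397 0.2027] -13.503235028968769
4244 [185. 237.] [221. 300.] [0.46322939 0.14133024 0.08      ]
((260.5, 210.0), (54.0, 81.0), 90.0)
[204. 262.]
[ 52. 467.]
```

The tin is square to the fingers, centred at (0.463, 0.141). I descend with that correction and grip it by its ends.

Request:
servo_tool(moves=[[0.98,0.003,0.002,-0.018,0,0,0],[0.98,0,0,-0.025,0,0,0],[0.98,0,0,-0.025,0,0,0],[0.98,0,0,-0.018,0,0,0],[0.98,0,0,0,0,0,0],[0.98,0,0,0,0,0,0],[0.5,0,0,0,0,0,0],[0.5,0,0,0,0,0,0],[0.5,0,0,0,0,0,0],[0.5,0,0,0,0,0,0]])

```text
time_s: 24.6
tcp_pos: [0.4633, 0.1417, 0.1171]
eef_rot: [2.465, 1.947, 0.001]
contact_force: [-2.1, 1.1, 7.0]
grip_width: 0.688
gripper_force: 19.5
```

Request:
servo_tool(moves=[[0.5,0,0,0,0,0,0],[0.5,0,0,0,0,0,0],[0.5,0,0,0,0,0,0],[0.5,0,0,0,0,0,0]])

```text
time_s: 25.0
tcp_pos: [0.4634, 0.1417, 0.1171]
eef_rot: [2.465, 1.947, 0.0]
contact_force: [-2.1, -0.4, 6.9]
grip_width: 0.687
gripper_force: 28.0
```

Request:
servo_tool(moves=[[0.5,0,0,0.01,0,0,0],[0.5,0,0,0.02,0,0,0],[0.5,0,0,0.025,0,0,0],[0.5,0,0,0.025,0,0,0],[0.5,0,0,0.025,0,0,0],[0.5,0,0,0.015,0,0,0],[0.5,0,0,0.005,0,0,0],[0.5,0,0,0,0,0,0],[0.5,0,0,0,0,0,0]])

```text
time_s: 25.9
tcp_pos: [0.4628, 0.1415, 0.2409]
eef_rot: [-2.465, -1.947, 0.002]
contact_force: [0.1, 0.9, -5.8]
grip_width: 0.686
gripper_force: 28.0
```

Request:
servo_tool(moves=[[0.5,0.002,-0.015,0,0,0,0],[0.5,0.004,-0.03,0,0,0,0],[0.5,0.005,-0.035,0,0,0,0],[0.5,0.005,-0.035,0,0,0,0],[0.5,0.005,-0.035,0,0,0,0],[0.5,0.004,-0.03,0,0,0,0],[0.5,0.003,-0.025,0,0,0,0],[0.5,0.001,-0.01,0,0,0,0],[0.5,0,0,0,0,0,0],[0.5,0,0,0,0,0,0]])

```text
time_s: 26.9
tcp_pos: [0.492, -0.0726, 0.2412]
eef_rot: [-2.465, -1.946, 0.001]
contact_force: [0.3, 0.5, -5.7]
grip_width: 0.685
gripper_force: 28.0
```

Request:
servo_tool(moves=[[0.5,0,0,-0.015,0,0,0],[0.5,0,0,-0.02,0,0,0],[0.5,0,0,-0.02,0,0,0],[0.5,0,0,-0.01,0,0,0],[0.5,0,0,-0.005,0,0,0],[0.5,0,0,0,0,0,0]])

```text
time_s: 27.5
tcp_pos: [0.4923, -0.0729, 0.1716]
eef_rot: [-2.465, -1.947, 0.0]
contact_force: [-0.1, -0.3, -5.8]
grip_width: 0.687
gripper_force: 28.0
```

Request:
servo_tool(moves=[[0.5,0,0,-0.015,0,0,0],[0.5,0,0,-0.015,0,0,0],[0.5,0,0,-0.009,0,0,0],[0.5,0,0,-0.004,0,0,0],[0.5,0,0,-0.002,0,0,0],[0.5,0,0,0,0,0,0],[0.5,0,0,0,0,0,0]])

```text
time_s: 28.2
tcp_pos: [0.4926, -0.0734, 0.1272]
eef_rot: [2.465, 1.947, 0.001]
contact_force: [-0.1, 0.2, -5.4]
grip_width: 0.689
gripper_force: 28.0
```

Request:
servo_tool(moves=[[0.5,0,0,-0.002,0,0,0],[0.5,0,0,-0.001,0,0,0],[0.5,0,0,-0.001,0,0,0],[0.5,0,0,-0.001,0,0,0],[0.5,0,0,0,0,0,0]])

```text
time_s: 28.7
tcp_pos: [0.4924, -0.0734, 0.1231]
eef_rot: [2.465, 1.947, 0.0]
contact_force: [-8.4, 1.7, 17.7]
grip_width: 0.692
gripper_force: 28.0
```

Request:
servo_tool(moves=[[0.5,0,0,0.001,0,0,0],[0.82,0,0,0,0,0,0],[0.82,0,0,0,0,0,0],[0.82,0,0,0,0,0,0],[0.82,0,0,0,0,0,0],[0.82,0,0,0.01,0,0,0],[0.82,0,0,0.03,0,0,0],[0.82,0,0,0.04,0,0,0],[0.82,0,0,0.04,0,0,0],[0.82,0,0,0.03,0,0,0]])

```text
time_s: 29.7
tcp_pos: [0.4924, -0.0733, 0.2759]
eef_rot: [2.464, 1.946, 0.002]
contact_force: [0.0, -0.1, 0.3]
grip_width: 0.818
gripper_force: 0.0
```

Request:
servo_tool(moves=[[0.82,-0.04,0,0.03,0,0,0],[0.82,-0.04,0,0.03,0,0,0],[0.82,-0.04,0,0,0,0,0],[0.82,0,0,0,0,0,0],[0.82,0,0,0,0,0,0]])

```text
time_s: 30.2
tcp_pos: [0.3722, -0.0734, 0.3336]
eef_rot: [2.465, 1.945, 0.002]
contact_force: [0.5, 0.6, -1.2]
grip_width: 0.821
gripper_force: 0.0
```

```bash
python3 - <<'E'
from h import *
f,e,M=cam('scene'); g,_,_=cam('top')
cv2.imwrite('pics/end.png',cv2.cvtColor(np.hstack([cv2.resize(f['pixels'][130:290,150:330],(390,346)),cv2.resize(g['pixels'][140:260,190:325],(390,346))]),cv2.COLOR_RGB2BGR))
s=status.read_state();print(s['time_s'],s['tcp_pos'],s['contact_force'])
E
```

```text
30.3 [ 0.37300647 -0.07344545  0.33300009] [ 0.39094571  0.26852116 -0.07017938]
```

View pics/end.png

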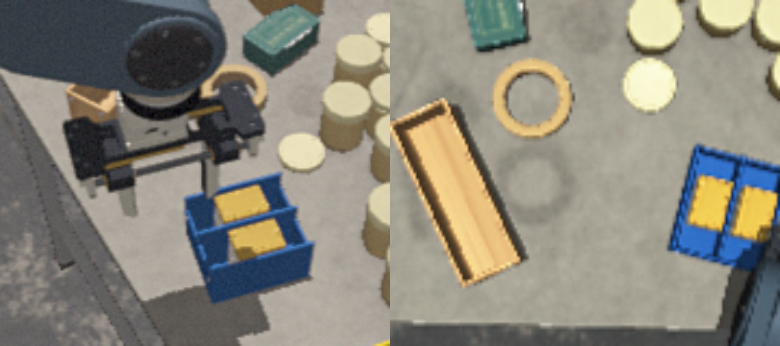

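Both tins stand upright in the blue rack's two pockets, the crate is empty, and the gripper is clear.

```bash
python3 -c "
from h import *
print(bot.sign_off())"
```

```text
the job is handed in; nothing more can be done
None
```

Both tins weighed full (about 5 to 6 N each), so each now stands upright in its own pocket of the blue rack, and I handed the job in at about 30 s of the 72 s; no verdict came back.

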